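# Balance the centrifuge buckets

## Robot

A 6-joint arm with a two-finger parallel gripper is mounted at the origin on the work surface. World frame = base frame: x ahead of the robot, y to its left, z up, the work surface at z = 0. Lengths are in m, angles in degrees, forces in N, time in s.
With the tool pointing down it reaches from about 0.375 to 0.9 m from the base axis. Payload 3.1 kg.
Tool frame: the origin (TCP) lies on the centre line of the jaws, within the pads' length; the fingertips stand 25 mm ahead of it and the grasp point (between the pads) lies 6 mm ahead of it; z points along the fingers, y is the line along which they close (so a half turn about z gives the same grasp; the last joint's range is limited). The gripper opens to 87 mm and grips with 3 to 60 N. Pads are 19 mm wide; open, the fingers measure 117 mm over their backs; the gripper's body (75 mm by 190 mm) begins 51 mm behind the grasp point.
Start: joints at [66.033, 30.224, 82.088, -0, 67.689, -10.227], TCP at [0.148, 0.607, 0.248] pointing down, gripper open.
Joint ranges: [-176.69, 176.69], [-43.24, 126.21], [12.49, 139.97], [-82, 262], [0, 151.66], [-163.58, 163.58]. Speed limits (degrees/s): [159.86, 159.86, 180, 180, 180, 180].

## Interface

Orientations are given as a 3x3 rotation matrix whose columns are the frame's x, y, z axes.
In Python, from rig import * gives the robot as it stands.
- The arm moves only by the tool step_arm, never from a script. Its argument "steps" is a list of rows, each a list of 7 numbers: the shift along the tool's x, y, z normalised to -1 to 1, where 1 is 0.3 m, then the turn, a rotation vector about the tool's x, y, z normalised to -1 to 1, where 1 is 45 degrees, then the gripper's target within -1 to 1 (shut at 1, half-way at 0, fully open at -1). A call has 1 to 8 rows; each row is the pose to reach, as a shift and turn from the pose commanded when the call began, along the tool's axes at that moment; what a row does not reach only later rows make up. A row lasts 1/12 s, in which the tool goes at most 41.7 mm and 7.16 degrees, less where a joint would pass 70% of its speed; a pose out of reach is approached as far as the arm can. A call with a number of a shift or a turn outside -1 to 1 is refused whole. A call with a gripper value outside its range is refused whole. The fingers move at their own pace and stop on an object; the grip force is fixed at half the most. Time passes only in rows, so rows that repeat a pose let the fingers close. It gives the time, the measured TCP pose, the force, the opening and the grip force at its end, in the units of the state.
- read_state(): the state, without advancing time (a new reading comes with each control period).
- capture(name): name is "side" or "top" or "wrist"; returns a dict with "image" (480x640x3 uint8, red, green, blue), "vertical_fov" (degrees; the focal length in pixels is half the picture's height over the tangent of half this angle, whatever the lens; pixels are square), "cx", "cy" (the principal point, pixels), "k1" (the pictures are not rectified: a ray, as slopes to the right and down, at radius r is drawn at 1 + k1 r^2 times it, then the intrinsics apply), "world_from_camera" (4x4, takes a point from camera to world coordinates); the wrist camera has in their place "T_tool_cam" (4x4, takes a point from camera to tool coordinates, whose origin is the TCP and whose axes are the flange's). Camera axes: x right, y down, z forward; pixel columns grow to the right and rows downward; lengths in m; the calibration is good to about 2 mm. A picture is of the moment at which its call begins: read the wrist's pose just before it. There is no depth.
- hand_in(): hands the job in; it is judged then, once.
The state is a dict: "time_s": time; "joint_positions": joint angles; "qvel": joint speeds; "tau": joint torques, N m; "position": TCP position; "tcp_rot": TCP orientation; "force": force on the tool from outside, world axes, zero at the start; "moment": the same for the moment, N m; "opening": opening from 0.0 (shut) to 1.0 (fully open); "grasp_force": force on a finger pad.
Only numpy, scipy, OpenCV 4.12 (cv2) and the standard library are available. Lean on these libraries where they do the work, as an engineer would, in place of code of your own. Each camera call takes 0.05 s, during which the arm holds its last target. There are 200 camera calls.

## Task

Before the blood samples go into the centrifuge, balance the two buckets on the trip balance: draw capped balance tubes out of the slanted rack and stand them in the compartments of the empty bucket, choosing tubes until the pointer comes to rest between the two long marks beside the centre of the scale. Any tube that you do not need must be off the balance at the end, and both buckets stay standing on their pans. Do not press on or shift the sample bucket, and do not disturb the things lying about.

Things in the scene. Friction and masses are not known exactly. Their poses are not given: they have to be found in the camera images.
- tube_60: Capped flat-bottomed balance tube, longest and thickest of four alike: white body 31 mm across, blue screw cap 34 mm across, 14 mm high; 112 mm long overall, 60 g. Origin: centre of its flat bottom; +z runs along the tube to the cap. Starts in any bay of the slanted rack.
- tube_40: Capped flat-bottomed balance tube, second longest of four alike: white body 28 mm across, blue screw cap 31 mm across, 14 mm high; 102 mm long overall, 40 g. Origin: centre of its flat bottom; +z runs along the tube to the cap. Starts in any bay of the slanted rack.
- tube_20: Capped flat-bottomed balance tube, third longest of four alike: white body 25 mm across, blue screw cap 28 mm across, 14 mm high; 92 mm long overall, 20 g. Origin: centre of its flat bottom; +z runs along the tube to the cap. Starts in any bay of the slanted rack.
- tube_10: Capped flat-bottomed balance tube, shortest and thinnest of four alike: white body 22 mm across, blue screw cap 25 mm across, 14 mm high; 82 mm long overall, 10 g. Origin: centre of its flat bottom; +z runs along the tube to the cap. Starts in any bay of the slanted rack.
- rack: White bench rack, fixed. Origin: on the table. Four square bays in a row along its y (y = -58.5, -19.5, 19.5, 58.5 mm), 36 mm wide, 45 mm deep, leaning 25 degrees from vertical with the caps towards its -x (robot side). Tubes stand loosely in them, 37 (shortest) to 67 mm out, caps 5 mm or more apart: grip across the row (fingers before and behind it) and draw along the tube's axis.
- balance: Grey two-pan trip balance, fixed, base 115 x 300 mm. Origin: on the table under its middle; beam along its y. Steel pans, 160 mm across, at y = +100 and -100 mm, tops 86 mm high when level; they rise and sink with the beam but stay horizontal, and where a load stands on a pan does not matter. A thin pointer rises from the middle, to 152 mm high, before a small cream scale plate.
- beam (a joint): Angle of the balance beam, rad; 0 is level, positive when the pan on the balance's +y side is up. Stops at -0.2 and 0.2 (pans 20 mm off level). Between them it settles in about 1.5 s at 0.005 rad per gram of difference between the sides; 40 g or more holds it on a stop. The scale's two long marks are at -0.042 and 0.042 rad (8.4 g).
- counter_bucket: The empty aluminium centrifuge bucket, loose on the -y pan of the balance: 103 x 103 mm, 56 mm high, 300 g, a round boss on its two x faces. Origin: centre of its underside. Dividers 3 mm thick, top 46 mm above the underside, make 2 x 2 compartments of 47 x 47 mm centred at x, y = +-25 mm; walls 3 mm, floor 4 mm. It rides with its pan and sinks under a light push.
- sample_bucket: The same kind of bucket on the +y pan, which it holds down at the start, filled with eight thin capped sample tubes that stand to 86 mm above its underside. Origin: centre of its underside. It is 68 to 124 g heavier than the empty bucket; how much is unknown and differs each time.
- vial: Bystander: small capped vial 25 mm across, 45 mm high, behind the rack. Origin: centre of its underside.
- tape_roll: Bystander: roll of paper tape, 62 mm across, 25 mm high, flat on the table in front of the balance. Origin: centre of its underside.
- pen: Bystander: black pen 125 mm long lying behind the balance. Origin: under its middle.
- syringe: Bystander: capped syringe, about 125 mm long and 19 mm high, lying in front of the rack. Origin: under its barrel's middle.
There are look-alikes about, which are no part of the job. What is shaped like the tube_10 but turquoise is not meant.

How it is judged (in metres and radians):
At the end, for the whole second after the job is handed in: Beam at rest within 0.042 rad of level; each tube stands in the empty bucket (bottom within 16 mm of its floor, leaning under 34 degrees) or lies over 90 mm from both buckets' centres; both buckets upright on their pans, 80 to 120 mm from the balance's middle; tubes at rest (value of joint beam between -0.042 and 0.042 rad and velocity of joint beam between -0.05 and 0.05 rad/s and horizontal distance between counter_bucket and balance between 0.08 and 0.12 m and angle between each of counter_bucket, sample_bucket's own z axis and vertical below 0.08 rad and horizontal distance between sample_bucket and balance between 0.08 and 0.12 m and ((x of tube_60 in the frame of counter_bucket between -0.05 and 0.05 m and y of tube_60 in the frame of counter_bucket between -0.05 and 0.05 m and z of tube_60 in the frame of counter_bucket between -0.002 and 0.02 m and angle between tube_60's own z axis and vertical below 0.6 rad) or (horizontal distance between tube_60 and counter_bucket above 0.09 m and horizontal distance between tube_60 and sample_bucket above 0.09 m)) and ((x of tube_40 in the frame of counter_bucket between -0.05 and 0.05 m and y of tube_40 in the frame of counter_bucket between -0.05 and 0.05 m and z of tube_40 in the frame of counter_bucket between -0.002 and 0.02 m and angle between tube_40's own z axis and vertical below 0.6 rad) or (horizontal distance between tube_40 and counter_bucket above 0.09 m and horizontal distance between tube_40 and sample_bucket above 0.09 m)) and ((x of tube_20 in the frame of counter_bucket between -0.05 and 0.05 m and y of tube_20 in the frame of counter_bucket between -0.05 and 0.05 m and z of tube_20 in the frame of counter_bucket between -0.002 and 0.02 m and angle between tube_20's own z axis and vertical below 0.6 rad) or (horizontal distance between tube_20 and counter_bucket above 0.09 m and horizontal distance between tube_20 and sample_bucket above 0.09 m)) and ((x of tube_10 in the frame of counter_bucket between -0.05 and 0.05 m and y of tube_10 in the frame of counter_bucket between -0.05 and 0.05 m and z of tube_10 in the frame of counter_bucket between -0.002 and 0.02 m and angle between tube_10's own z axis and vertical below 0.6 rad) or (horizontal distance between tube_10 and counter_bucket above 0.09 m and horizontal distance between tube_10 and sample_bucket above 0.09 m)) and linear speed of each of tube_60, tube_40, tube_20, tube_10 below 0.02 m/s); the robot touches nothing.
It fails at once if the vial, tape roll, pen or syringe is moved more than 30 mm (distance of any of vial, tape_roll, pen, syringe from where it was at the start of the episode above 0.03 m).
It fails at once if the vial is knocked over (angle between vial's own z axis and vertical above 0.5 rad).
It fails at once if the sample bucket is shifted more than 20 mm on its pan or tipped (horizontal distance between sample_bucket and balance above 0.12 m or horizontal distance between sample_bucket and balance below 0.08 m or angle between sample_bucket's own z axis and vertical above 0.15 rad).
It fails at once if the sample bucket or its tubes are pressed or gripped (over 8 N) (contact force between sample_bucket and the fingers above 8 N).
It also fails if it takes over 72 s, if anything falls off the work surface, if the arm or the gripper's body presses on something with over 40 N, if the wrist force passes 120 N, or if a joint passes its speed limit or range.

## Working session

There is one attempt and no reset: what is moved stays moved. The work goes in short steps, Python scripts to look and compute and a tool call to move; the robot and the scene stay as the last step left them, time stands still between calls to the robot, and variables do not carry over. Pictures are saved under pics/ and viewed, at most 10 in all, crops included, and the job is handed in when it is done.

Besides the shell and the picture viewer there is one more tool, called by a JSON object that holds its "method" and its "body", one argument or row to a line. step_arm: Moves the arm, as the interface text tells. Scaled input: -1 to 1 covers 0.3 m each way for a shift and 45 degrees each way for a turn. Its arguments: {"type":"object","properties":{"steps":{"type":"array"}},"required":["steps"]}

```bash
mkdir -p pics; ls
cat > h.py <<'E'
from rig import *
import numpy as np, cv2
def cam(n):
    c=capture(n); f=240/np.tan(np.radians(c["vertical_fov"]/2))
    c["K"]=np.array([[f,0,c["cx"]],[0,f,c["cy"]],[0,0,1]]); c["D"]=np.array([c["k1"],0,0,0,0.])
    return c
def proj(c,P,T=None):
    T=c["world_from_camera"] if T is None else T
    M=np.linalg.inv(T); r=cv2.Rodrigues(M[:3,:3])[0]
    return cv2.projectPoints(np.array(P,float).reshape(-1,1,3),r,M[:3,3],c["K"],c["D"])[0].reshape(-1,2)
def ray(c,uv,T=None):
    T=c["world_from_camera"] if T is None else T
    p=cv2.undistortPoints(np.array(uv,float).reshape(-1,1,2),c["K"],c["D"]).reshape(-1,2)
    d=np.c_[p,np.ones(len(p))]@T[:3,:3].T
    return T[:3,3],d
def atz(c,uv,z,T=None):
    o,d=ray(c,uv,T); z=np.broadcast_to(z,(len(d),))
    return o+d*((z-o[2])/d[:,2])[:,None]
def save(c,n): cv2.imwrite("pics/"+n,c["image"][:,:,::-1])
def wT(c,s):
    T=np.eye(4);T[:3,:3]=s["tcp_rot"];T[:3,3]=s["position"];return T@c["T_tool_cam"]
E
python3 - <<'E'
from h import *
s=read_state();print(s)
for n in("top","side"):
    c=cam(n);save(c,n+"0.png");print(n,c["K"],c["k1"],c["world_from_camera"])
E
```

```text
pics
{'time_s': 0.0, 'joint_positions': array([ 6.60316821e+01,  3.02796502e+01,  8.21564736e+01, -1.61697066e-04,
        6.76894296e+01, -1.02261177e+01]), 'qvel': array([-0.01040081, -0.14723024, -0.02588194,  0.04802526, -0.02335274,
        0.08461584]), 'tau': array([-1.32773428e-03, -4.40037596e+01, -1.76593351e+01,  6.32504141e-02,
        5.83363348e-02, -1.78885612e-04]), 'position': array([0.14814906, 0.6064855 , 0.24656376]), 'tcp_rot': array([[-9.71374501e-01,  2.37551658e-01, -8.87796171e-04],
       [ 2.37553003e-01,  9.71372512e-01, -2.00342103e-03],
       [ 3.86464809e-04, -2.15697075e-03, -9.99997599e-01]]), 'force': array([ 0.52056771, -0.62446208,  0.00706061]), 'moment': array([-0.01929742, -0.00502226, -0.05413889]), 'grasp_force': 0.0, 'opening': 0.9977562237232218}
top [[608.71670628   0.         322.86193242]
 [  0.         608.71670628 230.73735678]
 [  0.           0.           1.        ]] -0.17685219069539604 [[ 2.31652094e-02 -9.91433539e-01  1.28541476e-01  4.53001285e-01]
 [-9.99725865e-01 -2.34102240e-02 -3.95376576e-04 -1.67495790e-02]
 [ 3.40117435e-03 -1.28497079e-01 -9.91704055e-01  1.02752366e+00]
 [ 0.00000000e+00  0.00000000e+00  0.00000000e+00  1.00000000e+00]]
side [[534.17696169   0.         313.55748473]
 [  0.         534.17696169 246.85593015]
 [  0.           0.           1.        ]] 0.018828506678886265 [[ 0.93053014 -0.2559075   0.26196374  0.32286583]
 [-0.36605818 -0.67091841  0.64487975 -0.60062997]
 [ 0.01072673 -0.69597402 -0.71798684  0.77168479]
 [ 0.          0.          0.          1.        ]]
```

View pics/top0.png

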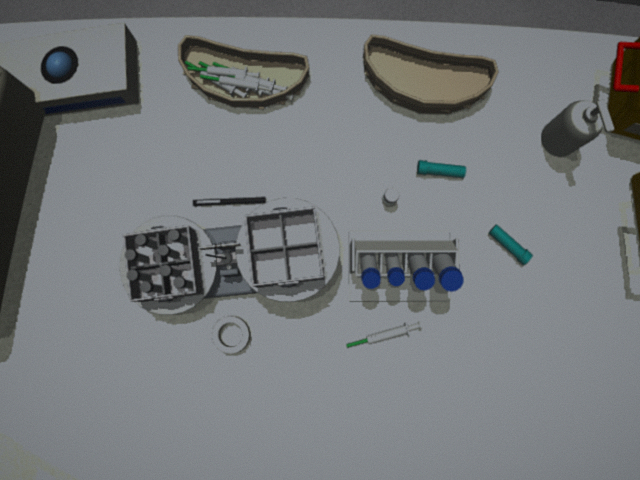

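View pics/side0.png

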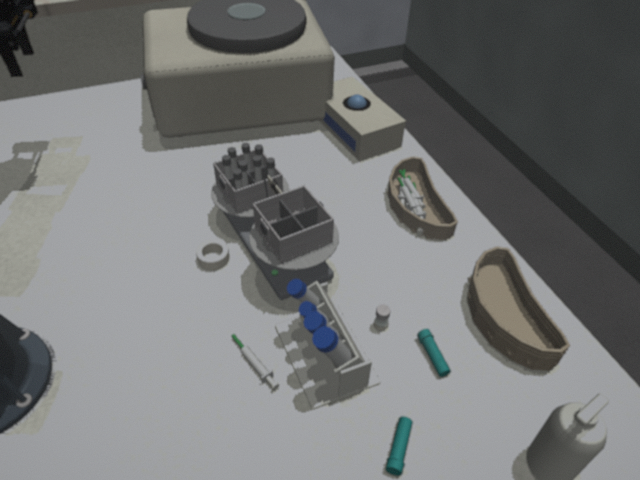

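Top view: the caps are at about (371,278), (396,276), (423,279) and (451,279). The counter bucket is around (286,246), the sample bucket around (162,262) and the balance middle around (223,258). By cap size the order from left to right looks like 20, 10, 40, 60. I'll check that by triangulation.

Run:
```python
from h import *
C={n:cam(n) for n in("top","side")}
blobs={}
for n,c in C.items():
    im=c["image"].astype(int); m=((im[:,:,2]>im[:,:,0]+50)&(im[:,:,2]>im[:,:,1]+40)).astype(np.uint8)
    if n=="top": m[:200]=0
    else: m[:250]=0
    num,l,st,ce=cv2.connectedComponentsWithStats(m)
    b=[(ce[i],st[i]) for i in range(1,num) if st[i,4]>20]; b.sort(key=lambda t:t[0][0] if n=="top" else t[0][1])
    blobs[n]=b
    for ce_,s_ in b: print(n,ce_.round(1),s_)
if len(blobs["top"])==len(blobs["side"])==4:
    for a,b in zip(blobs["top"],blobs["side"]):
        o1,d1=ray(C["top"],[a[0]]);o2,d2=ray(C["side"],[b[0]]);d1=d1[0];d2=d2[0]
        A=np.c_[d1,-d2];t=np.linalg.lstsq(A,o2-o1,rcond=None)[0];p,q=o1+t[0]*d1,o2+t[1]*d2
        print(((p+q)/2).round(4),"gap",np.linalg.norm(p-q).round(4), "dia mm", np.array(a[1][2:4])*t[0]/608*1000)
c=C["top"]
print("balance mid",atz(c,[[223,258]],.09),"buckets",atz(c,[[162,262],[286,246]],[.12,.16]))
def crop(n,x,y,w,h,k):
    cv2.imwrite(f"pics/crop_{n}.png",cv2.resize(C[n]["image"][y:y+h,x:x+w,::-1],None,fx=k,fy=k,interpolation=cv2.INTER_CUBIC))
t=C["top"]["image"][190:360,110:475];s=C["side"]["image"][140:420,190:400]
t=cv2.resize(t,None,fx=2.19,fy=2.19)
cv2.imwrite("pics/crop1.png",t[:,:,::-1])
```

```text
top [370.9 278.8] [363 269  17  19 249]
top [396.1 276.9] [389 268  15  18 205]
top [424.2 279.4] [415 268  20  22 311]
top [451.8 280. ] [441 270  22  21 364]
side [294.5 286.3] [287 279  16  15 166]
side [316.5 325.9] [300 302  35  46 763]
balance mid [[0.52823177 0.13675135 0.09      ]] buckets [[0.51724497 0.22491228 0.12      ]
 [0.54214798 0.03521067 0.16      ]]
```

View pics/crop1.png

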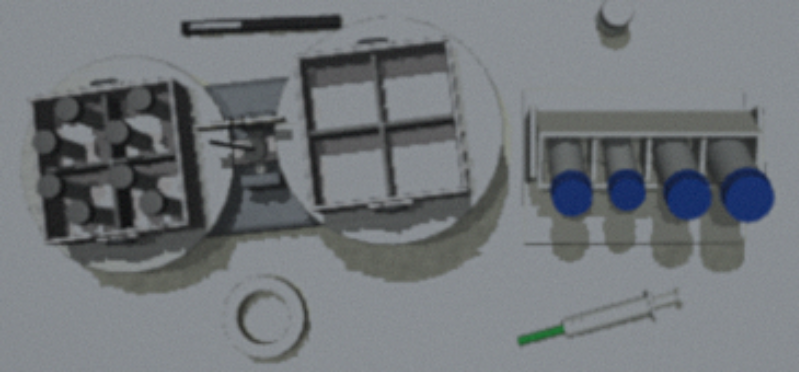

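The crop confirms the order by size, left to right: 20, 10, 40, 60. The rack is nearly aligned with the world axes. The counter bucket's rim corners in full pixels are about (247,216), (314,209), (324,278) and (254,286). Next I fit the rack and bucket poses.

```bash
cat >> h.py <<'E'
A=np.radians(25)
LEN={60:.112,40:.102,20:.092,10:.082}
from scipy.spatial.transform import Rotation as R
def rel(target_p,target_R):
    "normalised row from the present measured pose"
    s=read_state();M=s["tcp_rot"]
    return np.r_[M.T@(np.array(target_p)-s["position"])/.3, R.from_matrix(M.T@target_R).as_rotvec(degrees=True)/45].round(3)
def down(yaw): # tool y at yaw (deg) in world, z down
    y=np.array([np.cos(np.radians(yaw)),np.sin(np.radians(yaw)),0]);z=np.array([0,0,-1.]);return np.c_[np.cross(y,z),y,z]
E
python3 - <<'E'
from h import *
from scipy.optimize import least_squares
T=cam("top");S=cam("side")
order=[20,10,40,60]; ys=[.0585,.0195,-.0195,-.0585]
ot=np.array([[370.9,278.8],[396.1,276.9],[424.2,279.4],[451.8,280.]]); osd=np.array([[294.5,286.3]])
def caps(p,d=.007):
    x,y,z,w=p; c,s=np.cos(w),np.sin(w)
    X=np.array([c,s,0]);Y=np.array([-s,c,0]);a=-np.sin(A)*X+np.array([0,0,np.cos(A)])
    return np.array([[x,y,z]+Y*v+a*(LEN[o]-d) for o,v in zip(order,ys)])
def f(p):
    q=caps(p,.005);return np.r_[(proj(T,q)-ot).ravel(),(proj(S,q[:1])-osd).ravel(),2*(proj(S,q[1:]).mean(0)-[316.5,325.9])*.3]
r=least_squares(f,[.5,-.1,.02,0]);print("rack bottom line",r.x.round(4),"res",r.fun.round(1));print("cap tops\n",caps(r.x,0).round(4))
# buckets: outer rim corners
def g(p,z,uv):
    x,y,w=p;c,s=np.cos(w),np.sin(w);k=.0515
    return (proj(T,[[x+c*a-s*b,y+s*a+c*b,z] for a,b in((k,k),(k,-k),(-k,-k),(-k,k))])-uv).ravel()
cr=lambda L:np.array(L,float)/2.19+[110,190]
for nm,L,z in(("counter",[(301,58),(446,42),(470,193),(314,210)],.162),("sample",[(31,97),(175,80),(188,228),(45,243)],.122)):
    r=least_squares(g,[.53,.1,0],args=(z,cr(L)));print(nm,r.x.round(4),np.degrees(r.x[2]),r.fun.round(1))
print("vial,tape,pen,syr",atz(T,cr([(615,8),(268,315),(260,24),(610,315)]),[.045,.02,.005,.01]).round(3))
E
```

```text
rack bottom line [ 0.5398 -0.1462  0.0445  0.0717] res [ 0.2  0.6  0.1 -1.3  0.1 -0.2 -0.1  0.4  0.1  1.1 -1.1 -1.8]
cap tops
 [[ 0.4969 -0.0906  0.1279]
 [ 0.5039 -0.1292  0.1188]
 [ 0.4982 -0.1687  0.137 ]
 [ 0.4968 -0.2079  0.146 ]]
counter [0.5402 0.0369 0.1428] 8.179571965334098 [-2.2 -0.4  2.6 -1.5  0.1  0.6 -0.6  1.3]
sample [0.5143 0.2277 0.1416] 8.110997880335166 [ 0.1 -0.2  0.1 -0.3  0.6 -0.  -0.8  0.5]
vial,tape,pen,syr [[ 0.645 -0.128  0.045]
 [ 0.409  0.128  0.02 ]
 [ 0.633  0.145  0.005]
 [ 0.415 -0.13   0.01 ]]
```

{"method": "step_arm", "body": {
  "steps": [
    [-0.96,-0.82,0,0,0,1,-1],
    [-0.96,-0.82,0,0,0,1,-1],
    [-0.96,-0.82,0,0,0,1,-1],
    [-0.96,-0.82,0,0,0,1,-1],
    [-0.96,-0.82,0,0,0,1,-1],
    [-0.96,-0.82,0,0,0,1,-1],
    [-0.96,-0.82,0,0,0,1,-1],
    [-0.96,-0.82,0,0,0,1,-1]
  ]
}}

```text
time_s: 0.97
position: [0.344, 0.335, 0.2478]
tcp_rot: [[-0.518, 0.855, 0.001], [0.855, 0.518, 0.0], [-0.0, 0.001, -1.0]]
force: [0.3, 0.7, 0.0]
opening: 0.999
grasp_force: 0.0
```

```bash
cat >> h.py <<'E'
def tilt(yaw=2):
    w=np.radians(yaw);X=np.array([np.cos(w),np.sin(w),0]);Z=np.array([0,0,1.])
    z=np.sin(A)*X-np.cos(A)*Z;y=np.cos(A)*X+np.sin(A)*Z;return np.c_[np.cross(y,z),y,z]
def grip(top,back,yaw=2):
    "TCP so that the TCP is `back` behind cap top along the axis (-.004 to grip)"
    return np.array(top)-tilt(yaw)[:,2]*back
E
python3 -c "
from h import *
s=read_state();print(s['time_s'],s['position'],s['tcp_rot'].round(3).tolist())
print(rel([.40,-.0,.245],down(8)),rel(grip([.4968,-.2079,.146],.1),tilt()))"
```

```text
0.9667 [0.34399428 0.33495769 0.24778348] [[-0.518, 0.855, 0.001], [0.855, 0.518, 0.0], [-0.0, 0.001, -1.0]]
[-1.052e+00 -4.190e-01  9.000e-03  1.000e-03 -0.000e+00  5.160e-01] [-1.743 -0.625  0.037 -0.543 -0.142  0.638]
```

{"method": "step_arm", "body": {
  "steps": [
    [-0.99,-0.38,0.0,0,0,0.55,-1],
    [-0.99,-0.38,0.0,0,0,0.55,-1],
    [-0.99,-0.38,0.0,0,0,0.55,-1],
    [-0.99,-0.38,0.0,0,0,0.55,-1],
    [-0.99,-0.38,0.0,0,0,0.55,-1],
    [-0.99,-0.38,0.0,0,0,0.55,-1],
    [-0.99,-0.38,0.0,0,0,0.55,-1],
    [-0.99,-0.38,0.0,0,0,0.55,-1]
  ]
}}

```text
time_s: 1.63
position: [0.4008, 0.0202, 0.248]
tcp_rot: [[-0.111, 0.994, 0.002], [0.994, 0.111, -0.001], [-0.002, 0.002, -1.0]]
force: [0.7, 0.3, 0.2]
opening: 1.002
grasp_force: 0.0
```

```bash
python3 -c "
from h import *
print(rel(grip([.4968,-.2079,.146],.1),tilt()))"
```

```text
[-0.78   0.093  0.039 -0.553 -0.019  0.096]
```

{"method": "step_arm", "body": {
  "steps": [
    [-0.78,0.093,0.039,-0.553,-0.019,0.096,-1],
    [-0.78,0.093,0.039,-0.553,-0.019,0.096,-1],
    [-0.78,0.093,0.039,-0.553,-0.019,0.096,-1],
    [-0.78,0.093,0.039,-0.553,-0.019,0.096,-1],
    [-0.78,0.093,0.039,-0.553,-0.019,0.096,-1],
    [-0.78,0.093,0.039,-0.553,-0.019,0.096,-1],
    [-0.78,0.093,0.039,-0.553,-0.019,0.096,-1],
    [-0.78,0.093,0.039,-0.553,-0.019,0.096,-1]
  ]
}}

```text
time_s: 2.3
position: [0.4568, -0.2145, 0.2371]
tcp_rot: [[-0.03, 0.905, 0.425], [1.0, 0.03, 0.007], [-0.007, 0.425, -0.905]]
force: [0.6, -1.6, -0.1]
opening: 1.001
grasp_force: 0.0
```

```bash
cat >> h.py <<'E'
def look(name=None):
    s=read_state();c=cam("wrist");T=wT(c,s)
    if name: save(c,name)
    im=c["image"].astype(int); m=((im[:,:,2]>im[:,:,0]+50)&(im[:,:,2]>im[:,:,1]+40)).astype(np.uint8)
    num,l,st,ce=cv2.connectedComponentsWithStats(m)
    return s,c,T,[(ce[i],st[i]) for i in range(1,num) if st[i,4]>100]
E
python3 -c "
from h import *
s,c,T,b=look('w1.png');print(s['position'],s['tcp_rot'][:,2]);print(c['T_tool_cam'].round(3).tolist(),c['K'][0,0])
for e,st in b: print(e,st)
P=[[.4969,-.0906,.1279],[.5039,-.1292,.1188],[.4982,-.1687,.137],[.4968,-.2079,.146]]
print(proj(c,P,T))"
```

```text
[ 0.45683083 -0.21451303  0.23708535] [ 0.42520857  0.0067011  -0.90507059]
[[0.0, -0.97, -0.242, 0.065], [1.0, 0.0, -0.001, 0.001], [0.001, -0.242, 0.97, -0.136], [0.0, 0.0, 0.0, 1.0]] 417.10898693495335
[311.37103852  21.62164798] [ 286    0   52   50 2051]
[308.95130087  92.75650434] [ 288   71   43   45 1499]
[314.83899427 158.39214821] [ 288  132   54   54 2267]
[320.40625    225.93524096] [ 292  196   57   60 2656]
[[309.38550204  17.95353121]
 [312.60100747  93.73264255]
 [314.6513026  162.80811037]
 [317.0426179  232.18473612]]
```

View pics/w1.png

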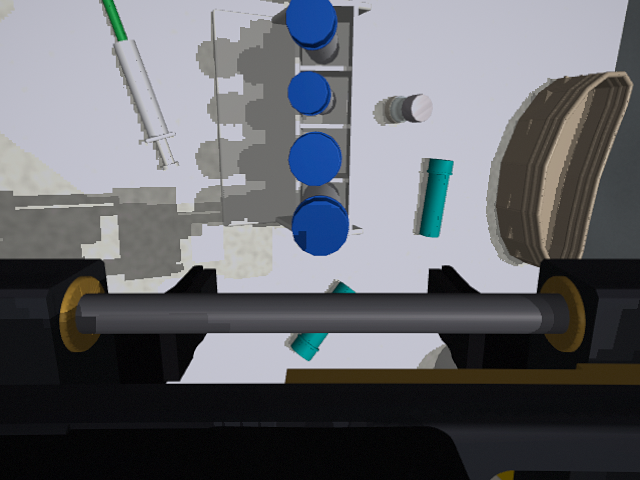

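The wrist view shows the caps, top to bottom: 20 at (311,22), 10 at (309,93), 40 at (315,158) and 60 at (320,226). They are within 6 px of the prediction. I'll combine the wrist and top rays to refine.

```bash
python3 -c "
from h import *
s,c,T,b=look();t=cam('top')
ot=np.array([[370.9,278.8],[396.1,276.9],[424.2,279.4],[451.8,280.]])
P=np.array([[.4969,-.0906,.1279],[.5039,-.1292,.1188],[.4982,-.1687,.137],[.4968,-.2079,.146]])
for (e,st),uv,p,L in zip(b,ot,P,[28,25,31,34]):
    o1,d1=ray(t,[uv]);o2,d2=ray(c,[e],T);d1=d1[0];d2=d2[0]
    k=np.linalg.lstsq(np.c_[d1,-d2],o2-o1,rcond=None)[0];q1=o1+k[0]*d1;q2=o2+k[1]*d2
    print('tri',((q1+q2)/2).round(4),'gap',np.linalg.norm(q1-q2).round(4),'fit depth',(np.linalg.inv(T)@np.r_[p,1])[2].round(3),'dia depth',L*.4171/st[2:4].max(),'wrist ray at fit z',(o2+d2*(p[2]-o2[2])/d2[2]).round(4))
"
```

```text
tri [ 0.4998 -0.09    0.1241] gap 0.0003 fit depth 0.233 dia depth 0.20135862068965518 wrist ray at fit z [ 0.498  -0.0908  0.1279]
tri [ 0.5038 -0.1286  0.1138] gap 0.0007 fit depth 0.253 dia depth 0.23698863636363637 wrist ray at fit z [ 0.5015 -0.1287  0.1188]
tri [ 0.4998 -0.1672  0.1342] gap 0.0019 fit depth 0.243 dia depth 0.23944629629629632 wrist ray at fit z [ 0.4982 -0.1661  0.137 ]
tri [ 0.4994 -0.2059  0.1449] gap 0.0025 fit depth 0.244 dia depth 0.23635666666666666 wrist ray at fit z [ 0.4989 -0.2043  0.146 ]
```

```bash
python3 -c "
from h import *
print(rel(grip([.498,-.205,.146],.06),tilt()),rel(grip([.498,-.205,.146],-.005),tilt()))"
```

```text
[-0.004  0.008  0.133 -0.004 -0.005  0.001] [-0.005  0.009  0.35  -0.004 -0.005  0.001]
```

{"method": "step_arm", "body": {
  "steps": [
    [-0.004,0.008,0.14,0,0,0,-1],
    [-0.005,0.009,0.25,0,0,0,-1],
    [-0.005,0.009,0.35,0,0,0,-1],
    [-0.005,0.009,0.35,0,0,0,-1],
    [-0.005,0.009,0.35,0,0,0,1],
    [-0.005,0.009,0.35,0,0,0,1],
    [-0.005,0.009,0.35,0,0,0,1],
    [-0.005,0.009,0.35,0,0,0,1]
  ]
}}

```text
time_s: 3.12
position: [0.5009, -0.2055, 0.1438]
tcp_rot: [[-0.038, 0.905, 0.423], [0.999, 0.034, 0.015], [-0.001, 0.423, -0.906]]
force: [0.9, -0.1, 0.7]
opening: 0.783
grasp_force: 0.0
```

{"method": "step_arm", "body": {
  "steps": [
    [0,0,0,0,0,0,1],
    [0,0,0,0,0,0,1],
    [0,0,0,0,0,0,1],
    [0,0,0,0,0,0,1],
    [0,0,0,0,0,0,1],
    [0,0,0,0,0,0,1]
  ]
}}

```text
time_s: 3.62
position: [0.5007, -0.2055, 0.1419]
tcp_rot: [[-0.037, 0.906, 0.421], [0.999, 0.033, 0.017], [0.002, 0.421, -0.907]]
force: [-2.0, 0.1, 2.9]
opening: 0.371
grasp_force: 30.0
```

{"method": "step_arm", "body": {
  "steps": [
    [0,0,-0.1,0,0,0,1],
    [0,0,-0.2,0,0,0,1],
    [0,0,-0.3,0,0,0,1],
    [0,0,-0.36,0,0,0,1],
    [0,0,-0.36,0,0,0,1]
  ]
}}

```text
time_s: 4.03
position: [0.4554, -0.2081, 0.2426]
tcp_rot: [[-0.037, 0.905, 0.424], [0.999, 0.034, 0.013], [-0.003, 0.424, -0.906]]
force: [0.5, -0.6, -0.6]
opening: 0.373
grasp_force: 30.0
```

```bash
python3 -c "
from h import *
s=read_state();print(s['position'],s['opening'],s['force'])
print(rel([.53,-.06,.30],down(8)))"
```

```text
[ 0.45535077 -0.20810143  0.24259291] 0.3728745775678408 [ 0.50417734 -0.5509816  -0.61649757]
[ 0.484  0.323 -0.061  0.557  0.032 -0.128]
```

{"method": "step_arm", "body": {
  "steps": [
    [0.484,0.323,-0.061,0.557,0.032,-0.128,1],
    [0.484,0.323,-0.061,0.557,0.032,-0.128,1],
    [0.484,0.323,-0.061,0.557,0.032,-0.128,1],
    [0.484,0.323,-0.061,0.557,0.032,-0.128,1],
    [0.484,0.323,-0.061,0.557,0.032,-0.128,1],
    [0.484,0.323,-0.061,0.557,0.032,-0.128,1],
    [0.484,0.323,-0.061,0.557,0.032,-0.128,1]
  ]
}}

```text
time_s: 4.62
position: [0.5325, -0.0559, 0.297]
tcp_rot: [[-0.147, 0.989, -0.002], [0.989, 0.147, 0.005], [0.005, -0.001, -1.0]]
force: [-0.7, -0.7, -1.1]
opening: 0.371
grasp_force: 30.0
```

```bash
cat >> h.py <<'E'
def bk(x,y,w,z,pts): # bucket-frame points to world
    c,s=np.cos(w),np.sin(w);return np.array([[x+c*a-s*b,y+s*a+c*b,z+h] for a,b,h in pts])
E
python3 -c "
from h import *
s,c,T,b=look();print(s['position'],s['tcp_rot'][:,2])
k=.0515
P=bk(.5402,.0369,.1428,.106,[(k,k,.056),(k,-k,.056),(-k,-k,.056),(-k,k,.056),(0,0,.046)]);q=proj(c,P,T);print(q)
im=c['image'].copy()
cv2.polylines(im,[q[:4].astype(np.int32).reshape(-1,1,2)],True,(255,0,0),1);cv2.circle(im,tuple(q[4].astype(int)),3,(255,0,0),1)
cv2.imwrite('pics/w2.png',im[:,:,::-1])"
```

```text
[ 0.53249511 -0.05590566  0.29699891] [-0.00168679  0.00501176 -0.99998602]
[[445.73593828  -8.0246179 ]
 [433.16463098 170.00409666]
 [273.6674914  169.35783631]
 [269.30966896  -8.44904533]
 [354.06446518  87.05524554]]
```

View pics/w2.png

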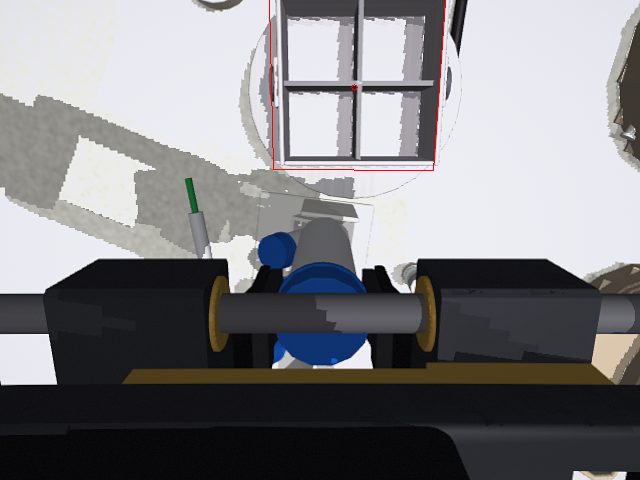

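The divider crossing is at (360,83), where the model predicts (354,87). So the bucket centre is about (0.544, 0.039). The tube hangs straight in the grip.

```bash
python3 -c "
from h import *
for z in(.297,.222):print(rel([.572,.0177,z],down(8.2)))"
```

```text
[ 0.228  0.173 -0.003 -0.005 -0.007  0.002]
[ 0.227  0.174  0.247 -0.005 -0.007  0.002]
```

{"method": "step_arm", "body": {
  "steps": [
    [0.228,0.173,0,-0.005,-0.007,0,1],
    [0.228,0.173,0,-0.005,-0.007,0,1],
    [0.228,0.173,0,-0.005,-0.007,0,1],
    [0.228,0.173,0,-0.005,-0.007,0,1],
    [0.227,0.174,0.08,-0.005,-0.007,0,1],
    [0.227,0.174,0.16,-0.005,-0.007,0,1],
    [0.227,0.174,0.225,-0.005,-0.007,0,1],
    [0.227,0.174,0.24,-0.005,-0.007,0,1]
  ]
}}

```text
time_s: 5.33
position: [0.5679, 0.0136, 0.2214]
tcp_rot: [[-0.137, 0.991, -0.009], [0.991, 0.137, 0.0], [0.001, -0.008, -1.0]]
force: [-0.3, 0.3, -1.0]
opening: 0.371
grasp_force: 30.0
```

```bash
python3 -c "
from h import *
s=read_state();print(s['position'],s['force'],s['opening'])
print(rel([.572,.0177,.222],down(8.2)))"
```

```text
[0.56790435 0.01364495 0.22136777] [-0.33124121  0.2540387  -1.02112767] 0.3709276117846618
[ 0.012  0.015 -0.002 -0.011 -0.002 -0.008]
```

{"method": "step_arm", "body": {
  "steps": [
    [0.012,0.015,0,0,0,0,1],
    [0.012,0.015,0,0,0,0,1],
    [0.012,0.015,0,0,0,0,-0.4],
    [0.012,0.015,0,0,0,0,-0.4],
    [0.012,0.015,0,0,0,0,-0.4],
    [0.012,0.015,0,0,0,0,-0.4],
    [0.012,0.015,-0.15,0,0,0,-0.4],
    [0.012,0.015,-0.3,0,0,0,-0.4]
  ]
}}

```text
time_s: 6.0
position: [0.574, 0.0204, 0.3075]
tcp_rot: [[-0.14, 0.99, -0.006], [0.99, 0.14, 0.0], [0.001, -0.006, -1.0]]
force: [1.4, 0.0, 0.3]
opening: 0.676
grasp_force: 0.0
```

```bash
python3 -c "
from h import *
print(rel([.50,-.10,.30],down(5)))"
```

```text
[-0.363 -0.3    0.026 -0.008 -0.001  0.067]
```

{"method": "step_arm", "body": {
  "steps": [
    [-0.36,-0.3,0.02,0,0,0.067,-1],
    [-0.36,-0.3,0.02,0,0,0.067,-1],
    [-0.36,-0.3,0.02,0,0,0.067,-1],
    [-0.36,-0.3,0.02,0,0,0.067,-1],
    [-0.36,-0.3,0.02,0,0,0.067,-1]
  ]
}}

```text
time_s: 6.42
position: [0.5, -0.102, 0.3033]
tcp_rot: [[-0.083, 0.997, 0.0], [0.997, 0.083, -0.002], [-0.002, 0.0, -1.0]]
force: [-0.2, 0.9, -0.4]
opening: 0.963
grasp_force: 0.0
```

```bash
python3 -c "
from h import *
print(rel(grip([.499,-.167,.137],.1),tilt()))
t=cam('top');cv2.imwrite('pics/t2.png',cv2.resize(t['image'][190:330,110:350],None,fx=3,fy=3)[:,:,::-1])"
```

```text
[-0.208 -0.162  0.253 -0.555 -0.011  0.061]
```

{"method": "step_arm", "body": {
  "steps": [
    [-0.208,-0.162,0.253,-0.555,-0.011,0.061,-1],
    [-0.208,-0.162,0.253,-0.555,-0.011,0.061,-1],
    [-0.208,-0.162,0.253,-0.555,-0.011,0.061,-1],
    [-0.208,-0.162,0.253,-0.555,-0.011,0.061,-1],
    [-0.208,-0.162,0.253,-0.555,-0.011,0.061,-1],
    [-0.208,-0.162,0.253,-0.555,-0.011,0.061,-1],
    [-0.208,-0.162,0.253,-0.555,-0.011,0.061,-1],
    [-0.208,-0.162,0.253,-0.555,-0.011,0.061,-1]
  ]
}}

```text
time_s: 7.13
position: [0.4605, -0.166, 0.2278]
tcp_rot: [[-0.041, 0.905, 0.424], [0.999, 0.037, 0.017], [0.0, 0.424, -0.906]]
force: [0.0, -0.3, -0.3]
opening: 1.001
grasp_force: 0.0
```

{"method": "step_arm", "body": {
  "steps": [
    [0,0,0,0,0,0,-1],
    [0,0,0,0,0,0,-1],
    [0,0,0,0,0,0,-1],
    [0,0,0,0,0,0,-1],
    [0,0,0,0,0,0,-1],
    [0,0,0,0,0,0,-1],
    [0,0,0,0,0,0,-1],
    [0,0,0,0,0,0,-1]
  ]
}}

```text
time_s: 7.8
position: [0.4589, -0.1659, 0.2269]
tcp_rot: [[-0.039, 0.905, 0.423], [0.999, 0.035, 0.018], [0.001, 0.423, -0.906]]
force: [0.4, -0.0, -0.3]
opening: 0.997
grasp_force: 0.0
```

```bash
python3 -c "
from h import *
s,c,T,b=look();t=cam('top');d=cam('side');print(s['time_s'],s['position'])
for e,st in b: print(e,st)
print(rel(grip([.499,-.167,.137],-.005),tilt()))
a=cv2.resize(t['image'][195:325,110:350],None,fx=3,fy=3,interpolation=cv2.INTER_CUBIC);b2=cv2.resize(d['image'][130:300,190:350],None,fx=3,fy=3,interpolation=cv2.INTER_CUBIC)
cv2.imwrite('pics/t3.png',np.vstack([a[:,:,::-1],np.zeros((10,720,3),np.uint8)]));
o=np.zeros((590,800,3),np.uint8);aa=cv2.resize(t['image'][195:325,110:350],None,fx=1.6,fy=1.6);o[:aa.shape[0],:aa.shape[1]]=aa;bb=b2;o[80:80+510,320:800]=bb;o[210:,:320]=0
z=cv2.resize(t['image'][235:285,195:255],None,fx=5.3,fy=5.3,interpolation=cv2.INTER_CUBIC);o[300:300+z.shape[0],:z.shape[1]]=z
cv2.imwrite('pics/b1.png',o[:,:,::-1])"
```

```text
7.8 [ 0.45891288 -0.16594983  0.22693947]
[314.3211501  109.60672515] [ 290   84   50   52 2052]
[311.50142045 174.81534091] [ 291  154   42   43 1408]
[317.37937301 243.68059973] [ 291  216   53   55 2201]
[-0.009 -0.006  0.345  0.001 -0.004  0.004]
```

View pics/b1.png

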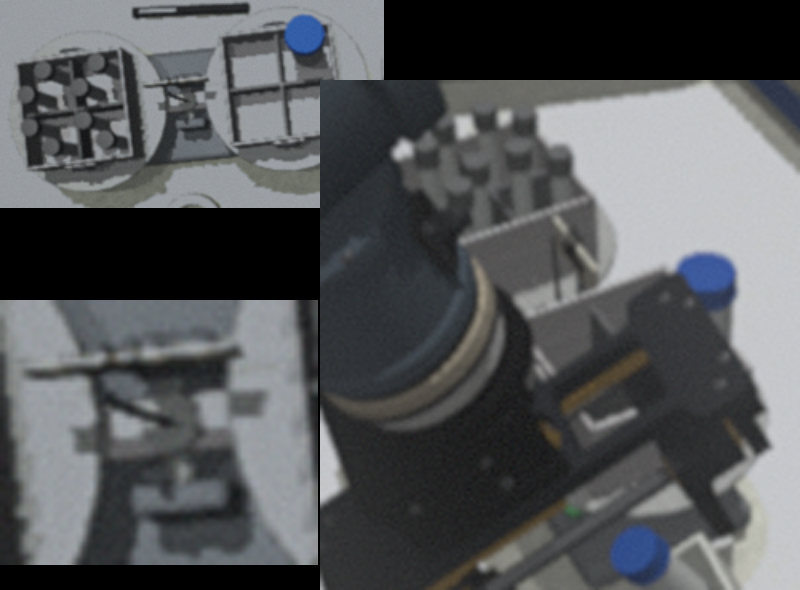

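The tube_60 cap stands in the compartment. The pointer has moved off its stop, but this view is too coarse to read it, so I'll read it with the wrist camera.

```bash
python3 -c "
from h import *
print(rel([.49,-.06,.29],down(8.2)))
print('then shift',down(8.2).T@(np.array([.525,.06,.265])-[.49,-.06,.29])/.3)"
```

```text
[ 0.349  0.195 -0.14   0.556  0.027 -0.131]
then shift [0.37927045 0.17252547 0.08333333]
```

{"method": "step_arm", "body": {
  "steps": [
    [0.349,0.195,-0.14,0.556,0.027,-0.131,-1],
    [0.349,0.195,-0.14,0.556,0.027,-0.131,-1],
    [0.349,0.195,-0.14,0.556,0.027,-0.131,-1],
    [0.349,0.195,-0.14,0.556,0.027,-0.131,-1],
    [0.349,0.195,-0.14,0.556,0.027,-0.131,-1]
  ]
}}

```text
time_s: 8.37
position: [0.4923, -0.057, 0.2942]
tcp_rot: [[-0.146, 0.989, 0.003], [0.989, 0.146, -0.004], [-0.004, 0.002, -1.0]]
force: [1.0, -0.0, -0.7]
opening: 1.001
grasp_force: 0.0
```

{"method": "step_arm", "body": {
  "steps": [
    [0.38,0.17,0.083,0,0,0,-1],
    [0.38,0.17,0.083,0,0,0,-1],
    [0.38,0.17,0.083,0,0,0,-1],
    [0.38,0.17,0.083,0,0,0,-1],
    [0.38,0.17,0.083,0,0,0,-1],
    [0.38,0.17,0.083,0,0,0,-1]
  ]
}}

```text
time_s: 8.87
position: [0.5239, 0.0601, 0.2647]
tcp_rot: [[-0.144, 0.99, -0.001], [0.99, 0.144, -0.001], [-0.001, -0.001, -1.0]]
force: [0.2, -0.3, -0.3]
opening: 0.999
grasp_force: 0.0
```

```bash
python3 -c "
from h import *
s,c,T,b=look('w3.png');print(s['position'],s['tcp_rot'][:,2])
q=proj(c,[[.529,.133,.152],[.529,.133,.09]],T);print(q)
u=int(np.clip(q[0,0],80,560));v=int(np.clip(q[0,1],60,420));print(u,v)
cv2.imwrite('pics/p3.png',cv2.resize(c['image'][v-60:v+60,u-80:u+80],None,fx=5,fy=5,interpolation=cv2.INTER_CUBIC)[:,:,::-1])"
```

```text
[0.52394545 0.06005602 0.26467069] [-8.85145367e-04 -1.00430652e-03 -9.99999104e-01]
[[347.66938074 115.55690633]
 [342.66475909 117.87012738]]
347 115
```

View pics/p3.png

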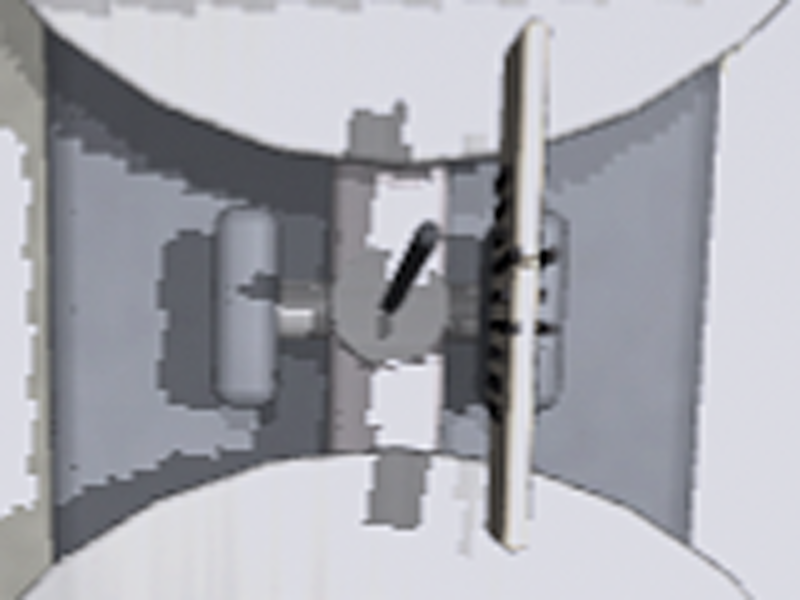

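The scale reads clearly: the long marks are at rows 255 and 328 and the pointer tip at (430,232). That is about 54 px from centre at 869 px/rad, so 0.062 rad, with the sample side about 12 g heavy. tube_10 should balance it.

{"method": "step_arm", "body": {
  "steps": [
    [-0.38,-0.17,-0.083,0,0,0,-1],
    [-0.38,-0.17,-0.083,0,0,0,-1],
    [-0.38,-0.17,-0.083,0,0,0,-1],
    [-0.38,-0.17,-0.083,0,0,0,-1],
    [-0.38,-0.17,-0.083,0,0,0,-1]
  ]
}}

```text
time_s: 9.33
position: [0.4896, -0.0638, 0.2909]
tcp_rot: [[-0.135, 0.991, 0.002], [0.991, 0.135, -0.001], [-0.002, 0.002, -1.0]]
force: [0.1, -0.1, -0.0]
opening: 0.997
grasp_force: 0.0
```

```bash
python3 -c "
from h import *
print(rel(grip([.503,-.1287,.117],.1),tilt()))"
```

```text
[-0.206 -0.126  0.278 -0.553 -0.026  0.127]
```

{"method": "step_arm", "body": {
  "steps": [
    [-0.206,-0.126,0.278,-0.553,-0.026,0.127,-1],
    [-0.206,-0.126,0.278,-0.553,-0.026,0.127,-1],
    [-0.206,-0.126,0.278,-0.553,-0.026,0.127,-1],
    [-0.206,-0.126,0.278,-0.553,-0.026,0.127,-1],
    [-0.206,-0.126,0.278,-0.553,-0.026,0.127,-1],
    [-0.206,-0.126,0.278,-0.553,-0.026,0.127,-1],
    [-0.206,-0.126,0.278,-0.553,-0.026,0.127,-1]
  ]
}}

```text
time_s: 9.92
position: [0.4604, -0.1263, 0.206]
tcp_rot: [[-0.041, 0.907, 0.418], [0.999, 0.035, 0.02], [0.004, 0.419, -0.908]]
force: [0.0, 0.2, 0.2]
opening: 0.997
grasp_force: 0.0
```

```bash
python3 -c "
from h import *
s,c,T,b=look();t=cam('top')
print(s['position'])
for e,st in b:
    o2,d2=ray(c,[e],T);print(e,st,(o2+d2[0]*(.1145-o2[2])/d2[0][2]).round(4))
print(rel(grip([.503,-.1287,.117],-.002),tilt()))"
```

```text
[ 0.46040266 -0.12625544  0.2060125 ]
[325.62766945 182.07706592] [ 300  156   52   53 2154] [ 0.504  -0.0893  0.1145]
[322.32072924 245.19581364] [ 301  222   44   46 1481] [ 0.5034 -0.1265  0.1145]
[327.73413379 339.14408233] [303 333  50  16 583] [ 0.5096 -0.188   0.1145]
[-0.012 -0.005  0.336 -0.002 -0.005  0.01 ]
```

{"method": "step_arm", "body": {
  "steps": [
    [-0.007,-0.005,0.13,0,0,0.01,-1],
    [-0.007,-0.005,0.25,0,0,0.01,-1],
    [-0.007,-0.005,0.336,0,0,0.01,-1],
    [-0.007,-0.005,0.336,0,0,0.01,0],
    [-0.007,-0.005,0.336,0,0,0.01,1],
    [-0.007,-0.005,0.336,0,0,0.01,1],
    [-0.007,-0.005,0.336,0,0,0.01,1],
    [-0.007,-0.005,0.336,0,0,0.01,1]
  ]
}}

```text
time_s: 10.68
position: [0.5029, -0.127, 0.1163]
tcp_rot: [[-0.036, 0.905, 0.423], [0.999, 0.031, 0.018], [0.003, 0.423, -0.906]]
force: [0.1, -0.4, -0.1]
opening: 0.709
grasp_force: 0.0
```

{"method": "step_arm", "body": {
  "steps": [
    [0,0,0,0,0,0,1],
    [0,0,0,0,0,0,1],
    [0,0,0,0,0,0,1],
    [0,0,0,0,0,0,1],
    [0,0,0,0,0,0,1],
    [0,0,0,0,0,0,1],
    [0,0,0,0,0,0,1]
  ]
}}

```text
time_s: 11.27
position: [0.5029, -0.127, 0.1145]
tcp_rot: [[-0.035, 0.906, 0.421], [0.999, 0.03, 0.019], [0.005, 0.421, -0.907]]
force: [0.9, 0.8, 1.6]
opening: 0.278
grasp_force: 28.6
```

{"method": "step_arm", "body": {
  "steps": [
    [0,0,-0.1,0,0,0,1],
    [0,0,-0.2,0,0,0,1],
    [0,0,-0.3,0,0,0,1],
    [0,0,-0.4,0,0,0,1],
    [0,0,-0.4,0,0,0,1]
  ]
}}

```text
time_s: 11.68
position: [0.4517, -0.1296, 0.227]
tcp_rot: [[-0.035, 0.905, 0.425], [0.999, 0.032, 0.015], [-0.0, 0.425, -0.905]]
force: [0.3, -0.2, 0.3]
opening: 0.279
grasp_force: 28.6
```

```bash
python3 -c "
from h import *
print(rel([.50,-.05,.275],down(8.2)))
print('then',down(8.2).T@(np.array([.5157,.0602,.275])-[.50,-.05,.275])/.3)"
```

```text
[ 0.26   0.222 -0.073  0.558  0.031 -0.135]
then [0.35611355 0.10419065 0.        ]
```

{"method": "step_arm", "body": {
  "steps": [
    [0.26,0.222,-0.073,0.558,0.031,-0.135,1],
    [0.26,0.222,-0.073,0.558,0.031,-0.135,1],
    [0.26,0.222,-0.073,0.558,0.031,-0.135,1],
    [0.26,0.222,-0.073,0.558,0.031,-0.135,1],
    [0.26,0.222,-0.073,0.558,0.031,-0.135,1]
  ]
}}

```text
time_s: 12.1
position: [0.5036, -0.0472, 0.2749]
tcp_rot: [[-0.146, 0.989, -0.001], [0.989, 0.146, 0.002], [0.002, -0.001, -1.0]]
force: [1.2, -0.5, -0.0]
opening: 0.281
grasp_force: 28.6
```

{"method": "step_arm", "body": {
  "steps": [
    [0.356,0.104,0,0,0,0,1],
    [0.356,0.104,0,0,0,0,1],
    [0.356,0.104,0,0,0,0,1],
    [0.356,0.104,0,0,0,0,1],
    [0.356,0.104,0,0,0,0,1]
  ]
}}

```text
time_s: 12.52
position: [0.5158, 0.0622, 0.2709]
tcp_rot: [[-0.147, 0.989, -0.006], [0.989, 0.147, 0.005], [0.006, -0.005, -1.0]]
force: [0.4, -0.8, -0.6]
opening: 0.278
grasp_force: 28.6
```

```bash
python3 -c "
from h import *
s=read_state();print(s['position'],s['force'],s['opening'])
print(rel([.5157,.0602,.179],down(8.2)))"
```

```text
[0.515766   0.06222863 0.2708939 ] [ 0.38131718 -0.82950158 -0.57756534] 0.2780942633961351
[-0.009  0.     0.306 -0.007 -0.008  0.006]
```

{"method": "step_arm", "body": {
  "steps": [
    [-0.009,0,0,0,0,0,1],
    [-0.009,0,0.08,0,0,0,1],
    [-0.009,0,0.16,0,0,0,1],
    [-0.009,0,0.23,0,0,0,1],
    [-0.009,0,0.28,0,0,0,1],
    [-0.009,0,0.3,0,0,0,1],
    [-0.009,0,0.3,0,0,0,1]
  ]
}}

```text
time_s: 13.1
position: [0.5151, 0.0569, 0.1805]
tcp_rot: [[-0.141, 0.99, -0.008], [0.99, 0.141, 0.005], [0.006, -0.007, -1.0]]
force: [0.5, -0.7, -0.7]
opening: 0.275
grasp_force: 28.6
```

Free of contact, so I open the gripper partly and lift away.

{"method": "step_arm", "body": {
  "steps": [
    [0.005,0,0.005,0,0,0,1],
    [0.005,0,0.005,0,0,0,-0.1],
    [0.005,0,0.005,0,0,0,-0.1],
    [0.005,0,0.005,0,0,0,-0.1],
    [0.005,0,0.005,0,0,0,-0.1],
    [0.005,0,0.005,0,0,0,-0.1],
    [0.005,0,-0.12,0,0,0,-0.1],
    [0.005,0,-0.25,0,0,0,-0.1]
  ]
}}

```text
time_s: 13.77
position: [0.5143, 0.0597, 0.2557]
tcp_rot: [[-0.143, 0.99, -0.012], [0.99, 0.143, 0.006], [0.007, -0.011, -1.0]]
force: [1.1, -0.1, 0.6]
opening: 0.54
grasp_force: 0.0
```

{"method": "step_arm", "body": {
  "steps": [
    [0,0,-0.05,0,0,0,-0.1],
    [0,0,-0.05,0,0,0,-0.1],
    [0,0,-0.05,0,0,0,-0.1],
    [0,0,-0.05,0,0,0,-0.1],
    [0,0,-0.05,0,0,0,-0.1],
    [0,0,-0.05,0,0,0,-0.1],
    [0,0,-0.05,0,0,0,-0.1],
    [0,0,-0.05,0,0,0,-0.1]
  ]
}}

```text
time_s: 14.43
position: [0.516, 0.0594, 0.2712]
tcp_rot: [[-0.143, 0.99, -0.006], [0.99, 0.143, 0.005], [0.006, -0.005, -1.0]]
force: [0.4, 0.2, 0.3]
opening: 0.549
grasp_force: 0.0
```

{"method": "step_arm", "body": {
  "steps": [
    [0,0,0,0,0,0,-0.1],
    [0,0,0,0,0,0,-0.1],
    [0,0,0,0,0,0,-0.1],
    [0,0,0,0,0,0,-0.1],
    [0,0,0,0,0,0,-0.1],
    [0,0,0,0,0,0,-0.1],
    [0,0,0,0,0,0,-0.1],
    [0,0,0,0,0,0,-0.1]
  ]
}}

```text
time_s: 15.1
position: [0.5163, 0.0594, 0.2721]
tcp_rot: [[-0.143, 0.99, -0.004], [0.99, 0.143, 0.005], [0.006, -0.004, -1.0]]
force: [-0.6, -0.4, 0.2]
opening: 0.548
grasp_force: 0.0
```

{"method": "step_arm", "body": {
  "steps": [
    [0,0,0,0,0,0,-0.1],
    [0,0,0,0,0,0,-0.1],
    [0,0,0,0,0,0,-0.1],
    [0,0,0,0,0,0,-0.1],
    [0,0,0,0,0,0,-0.1],
    [0,0,0,0,0,0,-0.1],
    [0,0,0,0,0,0,-0.1],
    [0,0,0,0,0,0,-0.1]
  ]
}}

```text
time_s: 15.77
position: [0.5163, 0.0594, 0.272]
tcp_rot: [[-0.143, 0.99, -0.004], [0.99, 0.143, 0.005], [0.006, -0.004, -1.0]]
force: [0.6, -0.3, -0.4]
opening: 0.552
grasp_force: 0.0
```

```bash
python3 -c "
from h import *
s,c,T,b=look('w4.png');print(s['time_s'],s['position'])
q=proj(c,[[.529,.133,.152]],T);print(q,b)
u=int(np.clip(q[0,0],80,560));v=int(np.clip(q[0,1],60,420))
z=cv2.resize(c['image'][v-60:v+60,u-80:u+80],None,fx=4,fy=4,interpolation=cv2.INTER_CUBIC)
t=cam('top')['image'][195:325,230:360];o=np.zeros((480,790,3),np.uint8);o[:,:640]=z;o[:130,650:780]=t
cv2.imwrite('pics/p4.png',o[:,:,::-1])"
```

```text
15.7667 [0.51632576 0.05940272 0.2719862 ]
[[360.1431392  117.98062301]] [(array([333.74983498, 242.54917492]), array([ 313,  220,   42,   46, 1515], dtype=int32))]
```

View pics/p4.png

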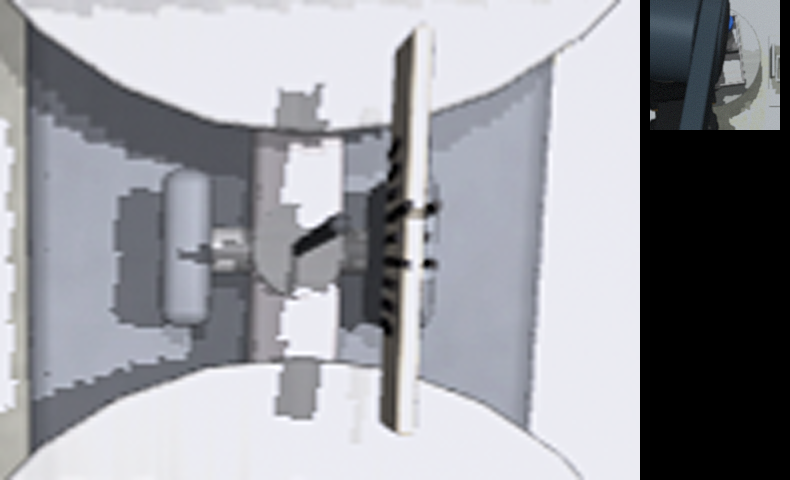

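The marks are at rows 208 and 264 and the pointer tip at about (340,220). That is about 0.02 rad, inside the marks. I'll check that tube_10 stands where expected and that the beam is steady, then hand in.

```bash
python3 -c "
from h import *
s,c,T,b=look()
o,d=ray(c,[b[0][0]],T);p=o+d[0]*(.170-o[2])/d[0][2];print('cap',p,b[0][1])
old=cv2.imread('pics/w4.png')[:,:,::-1].astype(int)[60:180,280:440];print('change',np.abs(old-c['image'][60:180,280:440].astype(int)).mean())
if np.hypot(p[0]-.5157,p[1]-.0602)<.012: print(hand_in())"
```

```text
cap [0.52382561 0.05989708 0.17      ] [ 313  220   42   46 1519]
change 0.40725694444444444
the job is handed in; nothing more can be done
None
```

I stood tube_60 and tube_10 in the empty bucket and handed the job in. The pointer had come to rest at about 0.02 rad, inside the 0.042 rad marks. tube_40 and tube_20 never left the rack. The run took about 16 s of the 72 s allowed; the judge's verdict was not shown.

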